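Set out the drink muddlers from the pull-out cup rack

ROBOT

A 6-joint arm with a two-finger parallel gripper is mounted at the origin on the work surface. World frame = base frame: x ahead of the robot, y to its left, z up, the work surface at z = 0. Lengths are in mm, angles in rad, forces in N, time in s.
With the tool pointing down it reaches from about 350 to 975 mm from the base axis. Payload 7.1 kg.
Tool frame: the origin (TCP) lies midway between the tips of the shut fingers; the grasp point (between the pads) lies 19 mm behind it; z points along the fingers, y is the line along which they close (so a half turn about z gives the same grasp; the last joint's range is limited). The gripper opens to 88 mm and grips with 3 to 60 N. Pads are 20 mm wide; open, the fingers measure 115 mm over their backs; the gripper's body (75 mm by 178 mm) begins 61 mm behind the grasp point.
Start: joints at [1.09, 0.423, 1.63, -0, 1.089, -0.019], TCP at [278.443, 559.531, 222.675] pointing down, gripper open.
Joint ranges: [-3, 3], [-0.9, 2.11], [0.09, 2.58], [-1.31, 4.45], [0.11, 2.69], [-2.54, 2.54]. Speed limits (rad/s): [2.39, 2.39, 3.01, 3.14, 3.14, 3.14].

INTERFACE

Orientations are given as a rotation vector (axis times angle).
In Python, from workcell import get_obs, get_image, camera_params, close_job gives the robot as it stands.
- The arm moves only by the shell command python3 -m creep 'ROWS' [OPENING]. ROWS is a JSON object of lists of equal length, an entry for each row: "delta_pos": the shift along the tool's x, y, z in m, a list of three; "twist": the turn, a rotation vector about the tool's x, y, z in degrees, a list of three. A call has 1 to 20 rows; each row shifts and turns the commanded pose from where the row before left it, along the tool's axes as they then stand; what a row does not reach is not made up. A row lasts 1/12 s, in which the tool goes at most 41.7 mm and 7.16 degrees, less where a joint would pass 70% of its speed; a pose out of reach is approached as far as the arm can. A call with a gripper value outside its range is refused whole. OPENING is the opening, from 0 (shut) to 1 (fully open), set as the call begins (- or left out, the last holds). The fingers move at their own pace and stop on an object; the grip force is fixed at half the most. Time passes only in rows, so rows that do not move let the fingers close. It gives the time, the measured TCP pose, the force, the opening and the grip force at its end, in the units of the state.
- get_obs(): the state, without advancing time (a new reading comes with each control period).
- get_image(name): name is "scene" or "top" or "wrist"; returns (picture, depth): 400x640x3 uint8, red, green, blue; 400x640 float32, mm along the optical axis (not along the pixel's ray), 0 where there is no reading.
- camera_params(name): a dict with "camera_matrix" (3x3 intrinsics, pixels), "k1" (the pictures are not rectified: a ray, as slopes to the right and down, at radius r is drawn at 1 + k1 r^2 times it, then the intrinsics apply), "extrinsics" (4x4, takes a point from camera to world coordinates). Camera axes: x right, y down, z forward; pixel columns grow to the right and rows downward; lengths in mm; the calibration is good to about 2 mm. A picture is of the moment at which its call begins: read the wrist's pose just before it. camera_params takes no time and is no camera call; for the wrist camera it gives the pose at the moment of the call.
- close_job(): hands the job in; it is judged then, once.
The state is a dict: "t": time; "qpos": joint angles; "qvel": joint speeds; "joint_torque": joint torques, N m; "ee_pos": TCP position; "orientation": TCP orientation; "ft_force": force on the tool from outside, world axes, zero at the start; "moment": the same for the moment, N m; "width": finger opening in mm; "grasp_force": force on a finger pad.
Only numpy, scipy, OpenCV 4.12 (cv2) and the standard library are available. Lean on these libraries where they do the work, as an engineer would, in place of code of your own. Each camera call takes 0.05 s, during which the arm holds its last target. There are 200 camera calls.

TASK

The wooden bowl is in the way of the pull-out cup rack: first push it along the counter, without lifting it, until its base stands wholly on the teal disc, then pull the rack out to its stop. Pull every muddler out of the rack's cups and stand it, steel end down, in the blue snack cup (any compartments), and when all are across push the rack fully home again. At the end the bowl must still stand on the disc; leave the other things on the counter alone.

Things in the scene. Friction and masses are not known exactly. Their poses are not given: they have to be found in the camera images.
- rack: Fixed housing of a chrome pull-out cup rack: side plates 190 mm high, 256 mm apart, under a clear glass shelf 100 mm deep (top at 198 mm, front edge at x = -40 mm). Origin on the counter under the middle of the row of four cups when the rack is home; -x is the pull-out direction (towards the robot, yaw varies a little), y runs along the row
- rack_slide (a joint): Rack carriage along the rack's -x: 0 m = fully home, 0.17 m = out at its stop; friction 2 N. Carries four slim blue cups (22 mm bore, 30 mm outside) in a row along y, 56 mm apart (y = -84, -28, 28, 84 mm); cup floors 19 mm, rims 80 mm above the counter. Its deck (236 mm wide, top 14 mm high) reaches 135 mm in front of the row
- rack_handle (a point): Middle of the carriage's handle: a horizontal chrome bar 12 mm thick along the rack's y axis, 110 mm long on two posts, its axis 125 mm above the counter, 120 mm in front of the row of cups; it moves with the carriage
- snack_cup: Square blue plastic snack cup stuck to the counter (cannot move), open on top, pale flip lid folded down on its +x side (to x = 54 mm): 94 x 94 mm, 85 mm high, walls 4 mm, floor 5 mm; a full-height cross divider makes four compartments of 41 x 41 mm centred at x, y = +-22.5 mm. Origin at the centre of its underside
- bowl: Small round dark wooden bowl, loose, 110 mm across the rim, 42 mm high, base 80 mm across, walls 5 mm, 0.22 kg. Origin at the centre of its underside
- disc: Flat round teal disc inlaid flush in the counter, 124 mm across; origin at its centre. Nothing to bump against
- muddler0: Drink muddler, a round stick 150 mm long: lower 70 mm steel, 12 mm thick, upper 80 mm wooden handle, 15 mm thick, with a red end cap; 40 g. Origin at the centre of its lower end, z along the stick to the cap. Starts standing loosely in one of the rack's cups, its cap 169 mm above the counter. May be absent
- muddler1: Drink muddler, a round stick 150 mm long: lower 70 mm steel, 12 mm thick, upper 80 mm wooden handle, 15 mm thick, with a yellow end cap; 40 g. Origin at the centre of its lower end, z along the stick to the cap. Starts standing loosely in one of the rack's cups, its cap 169 mm above the counter. May be absent
- muddler2: Drink muddler, a round stick 150 mm long: lower 70 mm steel, 12 mm thick, upper 80 mm wooden handle, 15 mm thick, with a green end cap; 40 g. Origin at the centre of its lower end, z along the stick to the cap. Starts standing loosely in one of the rack's cups, its cap 169 mm above the counter. May be absent
- muddler3: Drink muddler, a round stick 150 mm long: lower 70 mm steel, 12 mm thick, upper 80 mm wooden handle, 15 mm thick, with a white end cap; 40 g. Origin at the centre of its lower end, z along the stick to the cap. Starts standing loosely in one of the rack's cups, its cap 169 mm above the counter. May be absent
- jar: Glass storage jar with clamp latch, 86 mm across, 114 mm high, loose; a bystander to leave alone. Origin at the centre of its underside
- mug: White mug, 72 mm across, 80 mm high, handle at +y, loose; a bystander to leave alone. Origin at the centre of its underside
- shaker: Wooden salt shaker, 42 mm across, 80 mm high, loose; a bystander to leave alone. Origin at the centre of its underside
- date_box: Copper-coloured tin, 90 x 70 x 35 mm, loose; a bystander to leave alone. Origin at the centre of its underside
- honey: Small honey jar, 60 mm across, 90 mm high, loose; a bystander to leave alone. Origin at the centre of its underside
- dish: Blue ceramic dish, 100 mm across, 30 mm high, loose; a bystander to leave alone. Origin at the centre of its underside
Mind the look-alikes: they are no part of the job. There is more than one size of the snack_cup; the job needs the largest.

How it is judged (in metres and radians):
On the way, in this order (a step that is already met when the one before it is completed fails the run):
1. the bowl stands with its base wholly on the teal disc (horizontal distance between bowl and disc below 0.022 m and linear speed of bowl below 0.02 m/s and angle between bowl's own z axis and vertical below 0.1 rad), for 0.2 s.
2. the rack is pulled out to its stop (value of joint rack_slide above 0.164 m), for 0.2 s.
3. all muddlers that are there stand in the snack cup (angle between each of muddler0, muddler1, muddler2, muddler3's own z axis and vertical below 0.5 rad and linear speed of each of muddler0, muddler1, muddler2, muddler3 below 0.03 m/s and z of muddler0 in the frame of snack_cup between 0 and 0.02 m and x of muddler0 in the frame of snack_cup between -0.043 and 0.043 m and y of muddler0 in the frame of snack_cup between -0.043 and 0.043 m and z of muddler1 in the frame of snack_cup between 0 and 0.02 m and x of muddler1 in the frame of snack_cup between -0.043 and 0.043 m and y of muddler1 in the frame of snack_cup between -0.043 and 0.043 m and z of muddler2 in the frame of snack_cup between 0 and 0.02 m and x of muddler2 in the frame of snack_cup between -0.043 and 0.043 m and y of muddler2 in the frame of snack_cup between -0.043 and 0.043 m and z of muddler3 in the frame of snack_cup between 0 and 0.02 m and x of muddler3 in the frame of snack_cup between -0.043 and 0.043 m and y of muddler3 in the frame of snack_cup between -0.043 and 0.043 m), for 0.2 s.
4. the rack is pushed fully home (value of joint rack_slide below 0.006 m), for 0.2 s.
At the end, for the whole second after the job is handed in: Every muddler present stands steel end down in the snack cup (lower end within 20 mm of the cup's underside and inside its walls, leaning less than 0.5 rad, at rest), the bowl is upright and at rest with its centre within 22 mm of the disc's centre, and the rack is within 6 mm of fully home (all of step 1 and all of step 3 and value of joint rack_slide below 0.006 m); the robot touches nothing.
It fails at once if the bowl is lifted off the counter or tipped over (height (world z) of bowl above 0.03 m or angle between bowl's own z axis and vertical above 0.6 rad).
It fails at once if a bystander is moved by more than 30 mm (distance of any of jar, mug, shaker, date_box, honey, dish from where it was at the start of the episode above 0.03 m).
Of muddler0, muddler1, muddler2, muddler3 only 3 to 4 are there at a start; the rules pass over those that are not, and their reading is None.
At some moment in a run one of bowl may be knocked a few centimetres aside while the robot is not near it.
It also fails if it takes over 210 s, if anything falls off the work surface, if the arm or the gripper's body presses on something with over 40 N, if the wrist force passes 120 N, or if a joint passes its speed limit or range.

## Working session

There is one attempt and no reset: what is moved stays moved. The work goes in short steps, Python scripts to look and compute and a shell command to move; the robot and the scene stay as the last step left them, time stands still between calls to the robot, and variables do not carry over. Pictures are saved under pics/ and viewed, at most 14 in all, crops included, and the job is handed in when it is done.

```bash
mkdir -p pics
cat > h.py <<'E'
import numpy as np, cv2
from workcell import get_obs, get_image, camera_params, close_job
from scipy.spatial.transform import Rotation as R
def grab(n, save=None):
    p=camera_params(n); im,d=get_image(n)
    if save: cv2.imwrite(f'pics/{save}.png',im[:,:,::-1])
    return p,im,d
def rays(p,uv):
    K=np.array(p['camera_matrix'],float); E=np.array(p['extrinsics'],float)
    uv=np.atleast_2d(np.array(uv,float)); 
    n=cv2.undistortPoints(uv[:,None,:],K,np.array([p['k1'],0,0,0,0.]))[:,0]
    return E[:3,3],np.c_[n,np.ones(len(n))]@E[:3,:3].T
def onplane(p,uv,z):
    o,d=rays(p,uv); return o+d*((z-o[2])/d[:,2])[:,None]
def withdepth(p,uv,dep):
    o,d=rays(p,uv); q=np.atleast_2d(uv).astype(int); return o+d*dep[q[:,1],q[:,0]][:,None]
def proj(p,P):
    E=np.array(p['extrinsics'],float);P=np.atleast_2d(P)
    c=(P-E[:3,3])@E[:3,:3]; n=c[:,:2]/c[:,2:]; n=n*(1+p['k1']*(n**2).sum(1))[:,None]
    K=np.array(p['camera_matrix']); return n*[K[0,0],K[1,1]]+[K[0,2],K[1,2]]
E
python3 - <<'E'
from h import *
for n in('scene','top'):
    p,im,d=grab(n,n+'0'); np.savez(n+'0',im=im,d=d); print(n,np.array(p['extrinsics']).round(2).tolist(),np.array(p['camera_matrix']).tolist(),p['k1'],(d>0).mean())
o=get_obs();print(o)
E
```

```text
scene [[-0.04, 0.75, -0.66, 1496.42], [1.0, 0.03, -0.02, 36.46], [0.01, -0.66, -0.75, 1178.59], [0.0, 0.0, 0.0, 1.0]] [[438.649164243669, 0.0, 321.9596834366875], [0.0, 438.649164243669, 201.27053841229127], [0.0, 0.0, 1.0]] 0.008453340557981047 0.9961171875
top [[0.02, -0.98, 0.18, 324.76], [-1.0, -0.02, 0.0, 3.19], [-0.0, -0.18, -0.98, 1296.79], [0.0, 0.0, 0.0, 1.0]] [[438.4947535031235, 0.0, 330.11855973770815], [0.0, 438.4947535031235, 204.3404275611114], [0.0, 0.0, 1.0]] 0.04059560981387972 0.99593359375
{'t': 0.1, 'qpos': array([ 1.08996972e+00,  4.23790925e-01,  1.63059889e+00, -4.75535516e-06,
        1.08857314e+00, -1.90336713e-02]), 'qvel': array([-2.97423152e-03, -2.39440495e-03, -2.63493035e-03,  8.84490447e-05,
        1.71921725e-03,  8.76888662e-04]), 'joint_torque': array([-6.58005456e-05, -5.45609093e+01, -2.74327219e+01,  6.44367887e-02,
        1.87160930e-02, -5.21100560e-06]), 'ee_pos': array([278.24070043, 559.0998146 , 221.96864108]), 'orientation': array([-7.18874232e-01, -3.05789406e+00,  2.08700513e-03]), 'ft_force': array([ 0.39566412, -0.82394854, -0.84505734]), 'moment': array([0.01445804, 0.01203918, 0.01681336]), 'grasp_force': 0.0, 'width': 87.8061258202947}
```

View pics/top0.png

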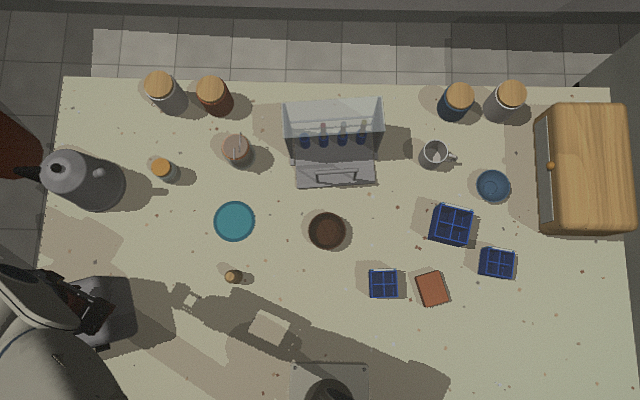

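View pics/scene0.png

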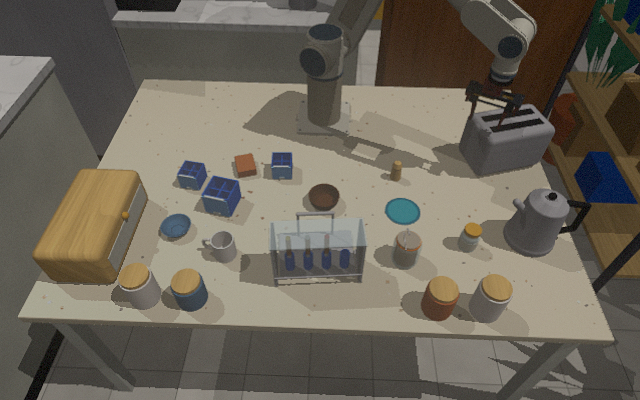

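The top view shows the disc at (234,221), the bowl at (327,231), the rack with its handle at (337,176), and the largest snack cup at (452,224). Next I'll measure these and enlarge the rack.

Run:
```python
from h import *
T=np.load('top0.npz');S=np.load('scene0.npz')
pt=camera_params('top');ps=camera_params('scene')
im=T['im'];hsv=cv2.cvtColor(im,cv2.COLOR_RGB2HSV)
def comp(m,box,name,p,z):
    x0,y0,x1,y1=box;k=np.zeros(m.shape,np.uint8);k[y0:y1,x0:x1]=m[y0:y1,x0:x1]
    k=cv2.morphologyEx(k,cv2.MORPH_CLOSE,np.ones((5,5)))
    c=max(cv2.findContours(k,0,cv2.CHAIN_APPROX_NONE)[0],key=cv2.contourArea)
    P=onplane(p,c[:,0].astype(float),z)[:,:2].astype(np.float32)
    (cx,cy),(w,h),a=cv2.minAreaRect(P);print(name,'circ',np.round(cv2.minEnclosingCircle(P)[0],1),round(cv2.minEnclosingCircle(P)[1],1),'rect',round(cx,1),round(cy,1),round(w,1),round(h,1),round(a,1))
m=((hsv[...,0]>80)&(hsv[...,0]<100)&(hsv[...,1]>100)).astype(np.uint8)
comp(m,(205,190,265,250),'disc',pt,0)
print(im[231,327],im[231,300],im[215,452],hsv[215,460])
m=((im[...,0].astype(int)<110)&(im[...,2].astype(int)<im[...,0])&(hsv[...,1]>60)).astype(np.uint8)
comp(m,(300,205,355,260),'bowl',pt,42)
m=((hsv[...,0]>100)&(hsv[...,0]<130)&(hsv[...,1]>110)).astype(np.uint8)
for b,n in(((420,190,482,255),'L'),((470,240,525,290),'M'),((360,260,405,305),'S')): comp(m,b,n,pt,85)
d=T['d']; 
for n,uv in dict(jar=(236,147),mug=(434,153),shaker=(232,277),dish=(493,186),honey=(162,168),box=(432,288)).items(): print(n,withdepth(pt,[uv],d)[0].round(0))
def crop(im,x0,y0,x1,y1,f): return cv2.resize(im[y0:y1,x0:x1],None,fx=f,fy=f,interpolation=cv2.INTER_CUBIC)
a=crop(im,275,90,395,190,5); b=crop(S['im'],260,200,380,290,5)
cv2.imwrite('pics/rt.png',a[...,::-1]);cv2.imwrite('pics/rs.png',b[...,::-1])
```

```text
disc circ [503.4 294.5] 60.9 rect 503.5 294.3 119.9 117.8 15.7
[74 53 44] [170 166 145] [47 51 75] [104  60  55]
bowl circ [475.4  16.3] 54.7 rect 475.5 17.1 107.0 106.5 1.2
L circ [ 498.7 -328.8] 69.5 rect 500.7 -328.4 108.4 97.1 76.9
M circ [ 391.5 -447.3] 57.3 rect 392.1 -447.9 91.1 74.5 80.9
S circ [ 328.8 -139.2] 50.2 rect 330.3 -140.1 74.7 76.0 1.3
jar [696. 275. 114.]
mug [ 725. -305.    3.]
shaker [338. 272.  81.]
dish [ 626. -480.    2.]
honey [638. 486.  88.]
box [ 320. -283.   38.]
```

View pics/rt.png

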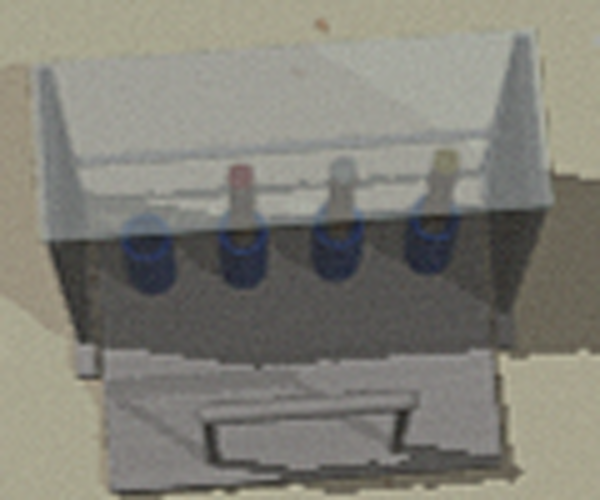

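View pics/rs.png

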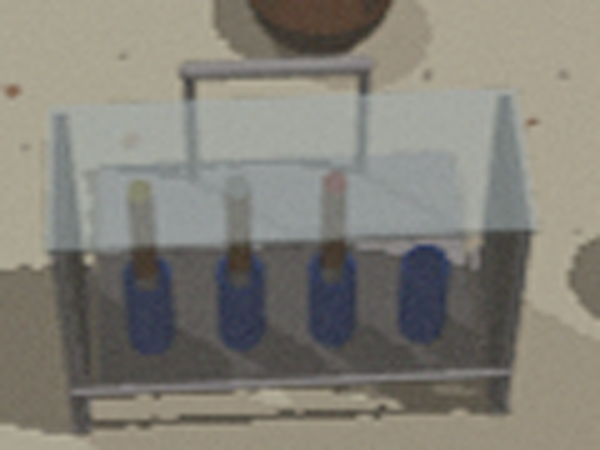

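Red, white and yellow muddlers stand in the +28, -28 and -84 cups, and the +84 cup is empty, so green is absent. The handle's top-edge ends are at top pixels (315,172) and (359,170), and at scene pixels (297,214) and (334,213).

```bash
cat >> h.py <<'E'
def tri(pts):
    A=np.zeros((3,3));b=np.zeros(3)
    for p,uv in pts:
        o,d=rays(p,[uv]);d=d[0]/np.linalg.norm(d);M=np.eye(3)-np.outer(d,d);A+=M;b+=M@o
    return np.linalg.solve(A,b)
def go(target,yaw=None):
    """delta in tool axes to world target; yaw (deg) = wanted direction of tool y axis"""
    o=get_obs();r=R.from_rotvec(o['orientation']).as_matrix()
    print('pos',o['ee_pos'].round(1),'ydir',np.degrees(np.arctan2(r[1,1],r[0,1])).round(2),'zdir',r[:,2].round(3))
    print('delta tool mm',(r.T@(np.array(target)-o['ee_pos'])).round(1))
    if yaw is not None:
        w=(yaw-np.degrees(np.arctan2(r[1,1],r[0,1]))+90)%180-90
        print('twist z deg',-w)
    print('tool x,y dirs',r[:2,0].round(3),r[:2,1].round(3))
E
python3 - <<'E'
from h import *
pt=camera_params('top');ps=camera_params('scene')
c=lambda x,y:(275+x/5,90+y/5)
s=lambda x,y:(260+x/5,200+y/5)
L=tri([(pt,c(200,412)),(ps,s(371,66))]);Rr=tri([(pt,c(418,400)),(ps,s(183,69))])
print('handle',L.round(1),Rr.round(1),'yaw',np.degrees(np.arctan2(-(L-Rr)[0],(L-Rr)[1])))
for n,a,b in(('red',(241,177),(335,181)),('white',(342,168),(238,187)),('yel',(444,161),(139,190))):
    print(n,tri([(pt,c(*a)),(ps,s(*b))]).round(1))
# shelf front corners z198
print(onplane(pt,[c(47,240),c(551,206),c(38,66),c(535,30)],198).round(1))
print(onplane(ps,[s(50,248),s(535,232),s(52,108),s(517,90)],198).round(1))
# cup rim centres approx z80
print(onplane(pt,[c(147,232),c(242,236),c(338,228),c(432,225)],80).round(1))
go([475,17,100],90)
T=np.load('top0.npz');x=T['im'][185:265,410:535];cv2.imwrite('pics/sc.png',cv2.resize(x,None,fx=6,fy=6,interpolation=2)[...,::-1])
E
```

```text
handle [625.9  52.5 122.1] [634.7 -65.9 123.7] yaw 4.271070588343505
red [746.7  32.5 163.9]
white [753.  -22.5 163.6]
yel [758.  -78.3 164.2]
[[ 697.2  131.1  198. ]
 [ 721.4 -132.4  198. ]
 [ 793.2  139.5  198. ]
 [ 819.  -123.8  198. ]]
[[ 823.2 -118.8  198. ]
 [ 801.5  143.4  198. ]
 [ 727.3 -128.6  198. ]
 [ 702.6  136.2  198. ]]
[[743.3  87.1  80. ]
 [742.1  32.   80. ]
 [748.2 -23.6  80. ]
 [751.1 -78.   80. ]]
pos [278.2 559.1 222. ] ydir 63.54 zdir [-0.001 -0.001 -1.   ]
delta tool mm [-417.7 -397.5  122.5]
twist z deg -26.458658798919387
tool x,y dirs [-0.895  0.446] [0.446 0.895]
```

View pics/sc.png

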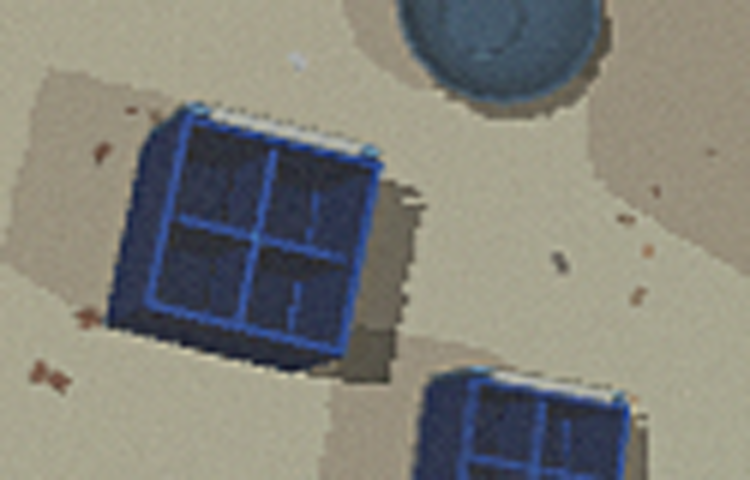

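The large snack cup's outer corners are clear in the crop: (190,112), (380,160), (148,305) and (345,355), with the divider centre at (257,237). Rack origin is about (749.5, 4.7) with yaw about 5.3°. I'll start with the bowl: turn the tool, move above the bowl with the fingers shut, and push from inside.

```bash
python3 -m creep '{"delta_pos":[[0,0,0],[0,0,0],[0,0,0],[0,0,0],[0,0,0],[-0.0098,-0.0372,0],[-0.0098,-0.0372,0],[-0.0098,-0.0372,0],[-0.0098,-0.0372,0],[-0.0098,-0.0372,0],[-0.0098,-0.0372,0],[-0.0098,-0.0372,0],[-0.0098,-0.0372,0],[-0.0098,-0.0372,0],[-0.0098,-0.0372,0],[-0.0098,-0.0372,0],[-0.0098,-0.0372,0],[-0.0098,-0.0372,0],[-0.0098,-0.0372,0],[-0.0098,-0.0372,0]],"twist":[[0,0,-6.36],[0,0,-6.36],[0,0,-6.36],[0,0,-6.36],[0,0,-6.36],[0,0,0],[0,0,0],[0,0,0],[0,0,0],[0,0,0],[0,0,0],[0,0,0],[0,0,0],[0,0,0],[0,0,0],[0,0,0],[0,0,0],[0,0,0],[0,0,0],[0,0,0]]}' 0
python3 - <<'E'
from h import *
go([475,17,14],95.3)
pt=camera_params('top')
c=lambda x,y:(410+x/6,185+y/6)
P=onplane(pt,[c(190,112),c(380,160),c(148,305),c(345,355),c(257,237)],85)[:,:2];print(P.round(1),P[:4].mean(0))
for i,j in((0,1),(2,3),(0,2),(1,3)): v=P[j]-P[i];print(np.hypot(*v),np.degrees(np.arctan2(v[1],v[0])))
E
```

```text
t: 1.77
ee_pos: [476.8, 15.7, 222.6]
orientation: [0.146, -3.138, -0.0]
ft_force: [0.9, 0.2, 0.9]
width: 0.5
grasp_force: 0.0
pos [476.8  15.7 222.6] ydir 95.34 zdir [-0.  0. -1.]
delta tool mm [  1.7   1.4 208.6]
twist z deg 0.035636977870382225
tool x,y dirs [-0.996 -0.093] [-0.093  0.996]
[[ 552.6 -304.2]
 [ 531.8 -391.4]
 [ 461.7 -282.7]
 [ 440.8 -372.1]
 [ 494.5 -333.6]] [ 496.76280299 -337.5866236 ]
89.64062728158522 -103.41661658388438
91.73902959147925 -103.18462085792228
93.40254774822543 166.7236662758571
93.05989102951119 168.01582821969683
```

Run:
```python
from h import *
p,im,d=grab('wrist','w1')
print(proj(p,[[475,17,42],[475,17,0]]).round())
```

```text
[[318. 182.]
 [318. 175.]]
```

View pics/w1.png

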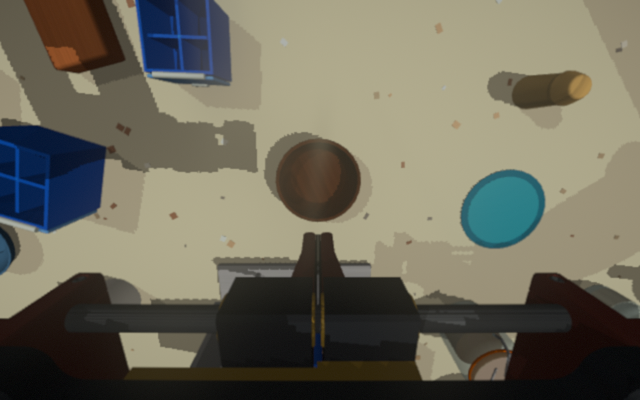

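The wrist view shows the bowl at (318,180), exactly where I predicted it, with the disc at (503,208).

```bash
python3 -m creep '{"delta_pos":[[0.0017,0.0014,0.0347],[0,0,0.0347],[0,0,0.0347],[0,0,0.0347],[0,0,0.0347],[0,0,0.025],[0,0,0.0095],[0,0,0]],"twist":[[0,0,0],[0,0,0],[0,0,0],[0,0,0],[0,0,0],[0,0,0],[0,0,0],[0,0,0]]}' 0
python3 -m creep '{"delta_pos":[[0.0016,0.008,0],[0.0016,0.008,0],[0.0016,0.008,0],[-0.0036,0.015,0],[-0.0036,0.015,0],[-0.0036,0.015,0],[-0.0036,0.015,0],[-0.0036,0.015,0],[-0.0036,0.015,0],[-0.0036,0.015,0],[-0.0036,0.015,0],[-0.0036,0.015,0],[-0.0036,0.015,0],[-0.0036,0.015,0],[-0.0036,0.015,0],[-0.0036,0.015,0],[-0.0036,0.015,0],[-0.0036,0.015,0],[-0.0036,0.012,0],[-0.0036,0.007,0]],"twist":[[0,0,0],[0,0,0],[0,0,0],[0,0,0],[0,0,0],[0,0,0],[0,0,0],[0,0,0],[0,0,0],[0,0,0],[0,0,0],[0,0,0],[0,0,0],[0,0,0],[0,0,0],[0,0,0],[0,0,0],[0,0,0],[0,0,0],[0,0,0]]}' 0
cat > bowl.py <<'E'
from h import *
for n in('top','scene'):
    p,im,d=grab(n,None); im=im.astype(int); hsv=cv2.cvtColor(im.astype(np.uint8),cv2.COLOR_RGB2HSV)
    m=((im[...,0]<110)&(im[...,0]-im[...,2]>12)&(hsv[...,1]>70)).astype(np.uint8)
    u=proj(p,[[490,150,40]])[0]
    a=proj(p,[[400,y,40] for y in(-60,400)]);b=proj(p,[[580,y,40] for y in(-60,400)]);q=np.r_[a,b]
    k=np.zeros_like(m);x0,y0=q.min(0).astype(int);x1,y1=q.max(0).astype(int);k[y0:y1,x0:x1]=m[y0:y1,x0:x1]
    k=cv2.morphologyEx(k,cv2.MORPH_OPEN,np.ones((3,3)))
    cs=[c for c in cv2.findContours(k,0,cv2.CHAIN_APPROX_NONE)[0] if cv2.contourArea(c)>150]
    for c in cs:
        P=onplane(p,c[:,0].astype(float),42)[:,:2].astype(np.float32);print(n,cv2.contourArea(c),np.round(cv2.minEnclosingCircle(P)[0],1),round(cv2.minEnclosingCircle(P)[1],1))
E
python3 bowl.py; python3 -c "
from h import *
go([503.4,294.4,14],95.3)"
```

```text
t: 2.48
ee_pos: [473.2, 18.9, 12.7]
orientation: [0.146, -3.133, -0.0]
ft_force: [0.2, 0.3, -0.4]
width: 0.4
grasp_force: 0.0
t: 4.15
ee_pos: [506.2, 292.7, 14.8]
orientation: [-0.148, 3.138, 0.0]
ft_force: [-0.3, -3.1, 4.0]
width: 0.4
grasp_force: 2.3
pos [506.9 292.5  14.9] ydir 95.41 zdir [ 0.001  0.001 -1.   ]
delta tool mm [3.3 2.3 0.9]
twist z deg 0.10610386446835207
tool x,y dirs [-0.996 -0.094] [-0.094  0.996]
```

Run:
```python
from h import *
grab('scene','s2');p,im,d=grab('wrist','w2')
print(p['extrinsics'][:3,3] if hasattr(p['extrinsics'],'shape') else 0, proj(p,[[503.4,294.4,0],[503,270,42],[503,290,42]]).round())
a=cv2.imread('pics/w2.png');b=cv2.imread('pics/s2.png')[140:270,300:500]
cv2.imwrite('pics/c2.png',np.vstack([a[:300],cv2.resize(b,(640,300))[:, :]])[:600])
```

```text
[424.24496936 284.59837684 177.9127854 ] [[321. 234.]
 [278. 260.]
 [314. 263.]]
```

View pics/c2.png

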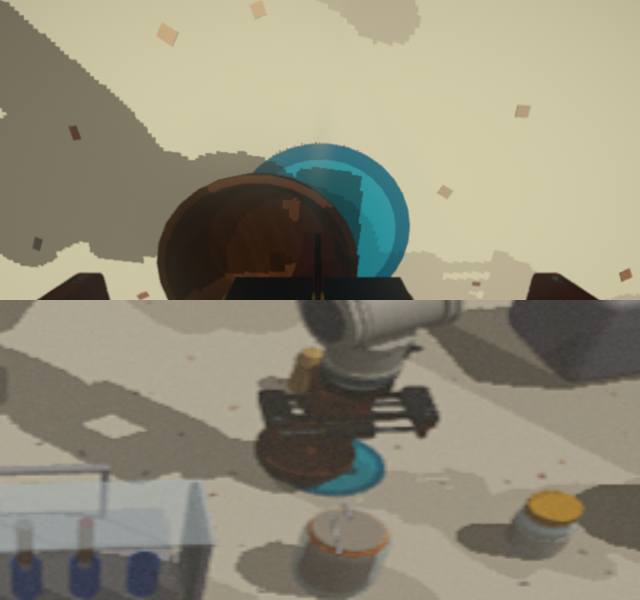

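The bowl's rim spans columns 157–358, so its centre is near y≈258. That's about 36 mm short of the disc centre, so I'll push it on.

```bash
python3 -m creep '{"delta_pos":[[-0.0006,0.006,0],[-0.0006,0.006,0],[-0.0006,0.006,0],[-0.0006,0.006,0],[-0.0006,0.006,0],[-0.0003,0.005,0],[0,0,0],[0.001,-0.012,0],[0.001,-0.012,0],[0,-0.004,0],[0,0,-0.03],[0,0,-0.04],[0,0,-0.04],[0,0,-0.04],[0,0,-0.04],[0,0,0]],"twist":[[0,0,0],[0,0,0],[0,0,0],[0,0,0],[0,0,0],[0,0,0],[0,0,0],[0,0,0],[0,0,0],[0,0,0],[0,0,0],[0,0,0],[0,0,0],[0,0,0],[0,0,0],[0,0,0]]}' 0
python3 - <<'E'
from h import *
p,im,d=grab('wrist','w3');im=im.astype(int);hsv=cv2.cvtColor(im.astype(np.uint8),cv2.COLOR_RGB2HSV)
print(proj(p,[[503.4,294.4,42],[503.4,294.4,0]]).round())
m=((im[...,0]<140)&(im[...,0]-im[...,2]>15)&(hsv[...,1]>90)).astype(np.uint8);m[:110]=0;m[228:]=0
c=max(cv2.findContours(m,0,2)[0],key=cv2.contourArea);P=onplane(p,c[:,0].astype(float),42)[:,:2].astype(np.float32);print(cv2.minEnclosingCircle(P),cv2.minAreaRect(P))
m=((hsv[...,0]>80)&(hsv[...,0]<100)&(hsv[...,1]>100)).astype(np.uint8);m[230:]=0
cs=[c[:,0] for c in cv2.findContours(m,0,1)[0] if len(c)>20]
P=onplane(p,np.vstack(cs).astype(float),0)[:,:2].astype(np.float32);print(cv2.minEnclosingCircle(P),cv2.minAreaRect(P))
go([503,294,180])
E
```

```text
t: 5.68
ee_pos: [510.7, 299.3, 212.7]
orientation: [-0.144, 3.127, 0.009]
ft_force: [1.0, 0.6, 0.3]
width: 0.3
grasp_force: 0.0
[[313. 177.]
 [313. 170.]]
((508.5038757324219, 292.52191162109375), 53.71408462524414) ((508.911865234375, 292.7684326171875), (106.39067077636719, 104.97476959228516), 81.46119689941406)
((477.7889099121094, 309.2744445800781), 52.36840057373047) ((464.49786376953125, 317.2672119140625), (104.7365951538086, 31.018394470214844), 58.978675842285156)
pos [509.3 298.6 209.3] ydir 95.28 zdir [ 0.008  0.004 -1.   ]
delta tool mm [ 6.9 -4.1 29.2]
tool x,y dirs [-0.996 -0.092] [-0.092  0.996]
```

View pics/w3.png

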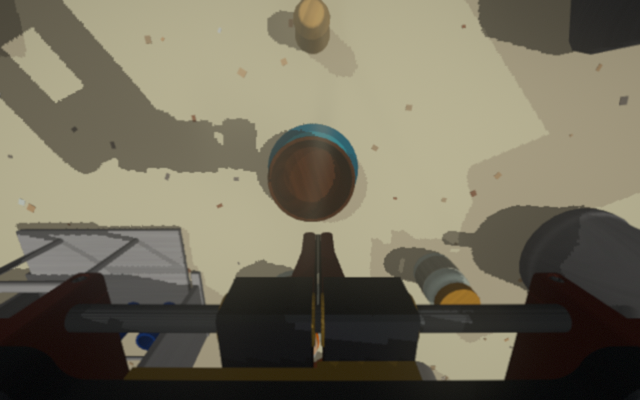

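The bowl now sits at (508,292), within 6 mm of the disc centre. Next is the rack handle.

```bash
python3 -m creep '{"delta_pos":[[-0.0117,-0.0315,0],[-0.0117,-0.0315,0],[-0.0117,-0.0315,0],[-0.0117,-0.0315,0],[-0.0117,-0.0315,0],[-0.0117,-0.0315,0],[-0.0117,-0.0315,0],[-0.0117,-0.0315,0],[-0.0117,-0.0315,0],[-0.0117,-0.0315,0],[0,0,0],[0,0,0]],"twist":[[0,0,0],[0,0,0],[0,0,0],[0,0,0],[0,0,0],[0,0,0],[0,0,0],[0,0,0],[0,0,0],[0,0,0],[0,0,0],[0,0,0]]}' 0
python3 - <<'E'
from h import *
p,im,d=grab('wrist','w4')
print(proj(p,[[630,-6.4,131],[625,48,131],[635.2,-61,131]]).round())
go([654.9,-4.1,107],95.3)
E
```

```text
t: 6.73
ee_pos: [651.9, -6.9, 202.7]
orientation: [0.14, -3.136, -0.001]
ft_force: [0.2, 0.5, -0.4]
width: 0.4
grasp_force: 0.0
[[319. 188.]
 [382. 188.]
 [257. 188.]]
pos [651.4  -5.5 202.9] ydir 95.22 zdir [-0.003  0.001 -1.   ]
delta tool mm [-3.8  1.  95.9]
twist z deg -0.08155756719976637
tool x,y dirs [-0.996 -0.091] [-0.091  0.996]
```

View pics/w4.png

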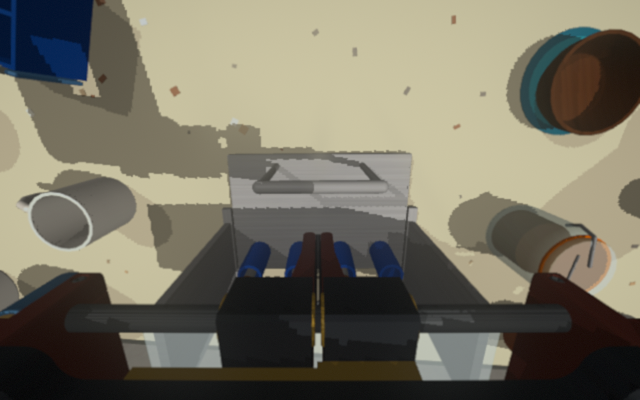

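The handle bar spans (253–386, row 187), which matches the prediction. I'll go down behind it and pull.

```bash
python3 -m creep '{"delta_pos":[[-0.0038,0.001,0.016],[0,0,0.02],[0,0,0.02],[0,0,0.02],[0,0,0.02],[0,0,0]],"twist":[[0,0,0],[0,0,0],[0,0,0],[0,0,0],[0,0,0],[0,0,0]]}' 0
python3 -m creep '{"delta_pos":[[0.005,0,0],[0.006,0,0],[0.008,0,0],[0.011,0,0],[0.011,0,0],[0.011,0,0],[0.011,0,0],[0.011,0,0],[0.011,0,0],[0.011,0,0],[0.011,0,0],[0.011,0,0],[0.011,0,0],[0.011,0,0],[0.011,0,0],[0.009,0,0],[0.006,0,0],[0.004,0,0]],"twist":[[0,0,0],[0,0,0],[0,0,0],[0,0,0],[0,0,0],[0,0,0],[0,0,0],[0,0,0],[0,0,0],[0,0,0],[0,0,0],[0,0,0],[0,0,0],[0,0,0],[0,0,0],[0,0,0],[0,0,0],[0,0,0]]}' 0
```

```text
t: 7.28
ee_pos: [652.3, -1.8, 104.1]
orientation: [0.148, -3.13, -0.001]
ft_force: [-1.1, 0.7, -0.1]
width: 0.2
grasp_force: 0.0
t: 8.78
ee_pos: [485.6, -19.3, 108.4]
orientation: [0.146, -3.137, -0.0]
ft_force: [1.3, -0.1, -0.0]
width: 0.2
grasp_force: 1.0
```

```bash
python3 -m creep '{"delta_pos":[[0.004,0,0],[0.004,0,0],[0.004,0,0],[0.002,0,0],[0.001,0,0],[0,0,0]],"twist":[[0,0,0],[0,0,0],[0,0,0],[0,0,0],[0,0,0],[0,0,0]]}' 0
```

```text
t: 9.28
ee_pos: [477.9, -20.3, 109.4]
orientation: [-0.145, 3.126, -0.0]
ft_force: [18.7, 2.5, -15.0]
width: 0.5
grasp_force: 9.3
```

The rack is at its stop (19 N). I'll back off, rise and look at the muddlers.

```bash
python3 -m creep '{"delta_pos":[[-0.004,0,0],[-0.006,0,0],[0,0,-0.02],[0,0,-0.04],[0,0,-0.04],[0,0,-0.04],[-0.03,0,-0.03],[-0.04,0,0],[-0.04,0,0],[0,0,0],[0,0,0]],"twist":[[0,0,0],[0,0,0],[0,0,0],[0,0,0],[0,0,0],[0,0,0],[0,0,0],[0,0,0],[0,0,0],[0,0,0],[0,0,0]]}' 0.4
python3 - <<'E'
from h import *
p,im,d=grab('wrist','w5');np.savez('w5',im=im,d=d,**p)
print(proj(p,[[577.6,16.9,80],[582.8,-38.9,80],[588,-94.6,80],[577.6,16.9,169],[582.8,-38.9,169],[588,-94.6,169]]).round())
go([580,-11,200],95.3)
E
```

```text
t: 10.2
ee_pos: [591.3, -9.2, 276.8]
orientation: [0.147, -3.135, -0.0]
ft_force: [0.1, 0.2, -0.6]
width: 35.4
grasp_force: 0.0
[[338. 172.]
 [295. 172.]
 [253. 172.]
 [344. 189.]
 [289. 189.]
 [234. 189.]]
pos [590.   -9.3 276.7] ydir 95.36 zdir [-0.004  0.    -1.   ]
delta tool mm [ 9.8 -0.8 76.8]
twist z deg 0.05620348103755646
tool x,y dirs [-0.996 -0.093] [-0.093  0.996]
```

View pics/w5.png

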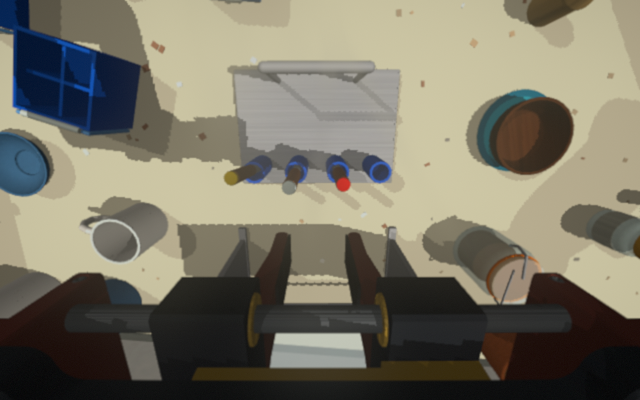

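Caps are at yellow (232,178), white (289,187) and red (344,184), all close to the predictions.

Run:
```python
from h import *
z=np.load('w5.npz');p={k:z[k] for k in('camera_matrix','k1','extrinsics')};p['k1']=float(p['k1'])
im=z['im'];x=im[150:200,220:400];cv2.imwrite('pics/w5c.png',cv2.resize(x,None,fx=4.4,fy=4.4,interpolation=2)[...,::-1])
print('caps',onplane(p,[(232,178),(289,187),(344,184)],169).round(1).tolist())
hsv=cv2.cvtColor(im,cv2.COLOR_RGB2HSV);m=((hsv[...,0]>105)&(hsv[...,0]<130)&(hsv[...,1]>150)).astype(np.uint8);m[:150]=0;m[200:]=0;m[:,:220]=0;m[:,395:]=0
for c in cv2.findContours(m,0,1)[0]:
    if cv2.contourArea(c)>15:print(cv2.boundingRect(c))
```

```text
caps [[576.6, -96.2, 169.0], [580.5, -38.6, 169.0], [572.3, 16.5, 169.0]]
(370, 162, 21, 20)
(333, 162, 15, 13)
```

View pics/w5c.png

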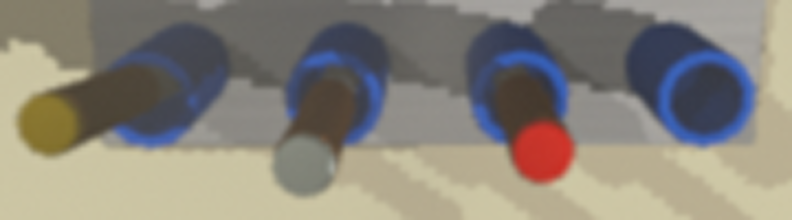

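```bash
python3 -m creep '{"delta_pos":[[0.014,0.0273,0],[0,0,0.03],[0,0,0.03],[0,0,0.03],[0,0,0.03],[0,0,0.02],[0,0,0.0187],[0,0,0]],"twist":[[0,0,0],[0,0,0],[0,0,0],[0,0,0],[0,0,0],[0,0,0],[0,0,0],[0,0,0]]}' 0.4
python3 -m creep '{"delta_pos":[[0,0,0],[0,0,0],[0,0,0],[0,0,0],[0,0,0]],"twist":[[0,0,0],[0,0,0],[0,0,0],[0,0,0],[0,0,0]]}' 0
python3 -m creep '{"delta_pos":[[0,0,-0.02],[0,0,-0.03],[0,0,-0.03],[0,0,-0.03],[0,0,0],[0,0,0]],"twist":[[0,0,0],[0,0,0],[0,0,0],[0,0,0],[0,0,0],[0,0,0]]}' 0
python3 - <<'E'
from h import *
go([568,16.6,226],95.3)
E
```

```text
t: 10.92
ee_pos: [570.0, 16.2, 115.8]
orientation: [0.146, -3.13, -0.0]
ft_force: [-1.1, -0.5, 0.5]
width: 34.8
grasp_force: 0.0
t: 11.33
ee_pos: [575.3, 16.4, 120.9]
orientation: [-0.146, 3.136, -0.0]
ft_force: [-0.5, 0.3, 5.4]
width: 14.4
grasp_force: 30.0
t: 11.83
ee_pos: [575.7, 16.4, 231.7]
orientation: [-0.146, 3.134, -0.0]
ft_force: [0.4, -0.0, -1.1]
width: 14.6
grasp_force: 30.0
pos [575.7  16.4 231.7] ydir 95.34 zdir [ 0.005  0.    -1.   ]
delta tool mm [7.7 0.9 5.6]
twist z deg 0.04192916868714747
tool x,y dirs [-0.996 -0.093] [-0.093  0.996]
```

```bash
python3 -m creep '{"delta_pos":[[0.0119,-0.0298,0],[0.0119,-0.0298,0],[0.0119,-0.0298,0],[0.0119,-0.0298,0],[0.0119,-0.0298,0],[0.0119,-0.0298,0],[0.0119,-0.0298,0],[0.0119,-0.0298,0],[0.0119,-0.0298,0],[0.0119,-0.0298,0],[0.0119,-0.0298,0],[0.0119,-0.0298,0],[0,0,0],[0,0,0]],"twist":[[0,0,0],[0,0,0],[0,0,0],[0,0,0],[0,0,0],[0,0,0],[0,0,0],[0,0,0],[0,0,0],[0,0,0],[0,0,0],[0,0,0],[0,0,0],[0,0,0]]}' 0
python3 - <<'E'
from h import *
p,im,d=grab('wrist','w6');np.savez('w6',im=im,d=d,**p)
print(proj(p,[[496,-336,85],[469,-352.8,85]]).round())
go([467,-353,220],95.3)
E
```

```text
t: 13.0
ee_pos: [464.3, -353.6, 227.8]
orientation: [0.142, -3.137, -0.003]
ft_force: [-0.4, 0.3, -1.7]
width: 14.7
grasp_force: 30.0
[[329. 218.]
 [317. 195.]]
pos [ 464.7 -352.5  228. ] ydir 95.25 zdir [-0.002  0.002 -1.   ]
delta tool mm [-2.2 -0.7  8. ]
twist z deg -0.0460338982537678
tool x,y dirs [-0.996 -0.092] [-0.092  0.996]
```

View pics/w6.png

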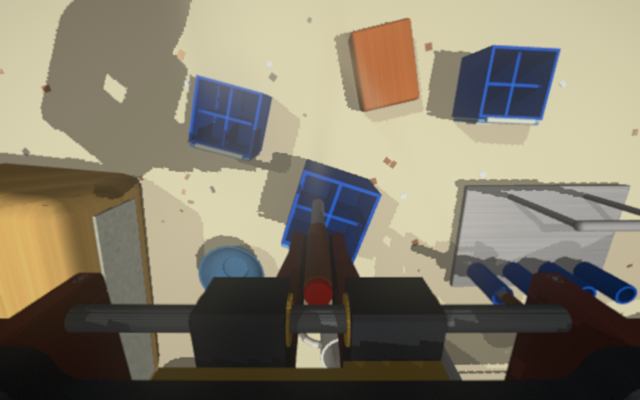

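The near rim corners are at (307,161) and (380,192), and the stick hangs straight over the near compartments.

Run:
```python
from h import *
z=np.load('w6.npz');p={k:z[k] for k in('camera_matrix','k1','extrinsics')};p['k1']=float(p['k1'])
A,B=onplane(p,[(307,161),(380.5,192.5)],85)[:,:2];print(A,B,np.hypot(*(B-A)))
y=(B-A)/np.hypot(*(B-A));x=np.array([y[1],-y[0]]);print('yaw',np.degrees(np.arctan2(x[1],x[0])))
C=(A+B)/2+47*x;print('C',C)
for i in(-1,1):
    for j in(-1,1):print(i,j,(C+22.5*(i*x+j*y)).round(1))
# tip of stick: where is pixel for known gripper; intersect tip pixel with expected height
print('tip',onplane(p,[(318,207)],128))
```

```text
[ 431.16633323 -367.49097073] [ 459.84577462 -280.26510068] 91.81972971086427
yaw -18.200613241147792
C [ 490.15458322 -338.55825476]
-1 -1 [ 461.8 -352.9]
-1 1 [ 475.8 -310.2]
1 -1 [ 504.5 -367. ]
1 1 [ 518.6 -324.2]
tip [[ 469.53054774 -351.87085     128.        ]]
```

Run:
```python
from h import *
z=np.load('w6.npz');p={k:z[k] for k in('camera_matrix','k1','extrinsics')};p['k1']=float(p['k1'])
im=z['im'].astype(int);d=z['d']
# pixels by depth: rim points height 75..95
uv=np.array([(u,v) for v in range(150,265) for u in range(275,390)])
P=withdepth(p,uv,d);hs=cv2.cvtColor(im.astype(np.uint8),cv2.COLOR_RGB2HSV)[uv[:,1],uv[:,0]]
k=(P[:,2]>78)&(P[:,2]<92)&(hs[:,0]>105)&(hs[:,0]<130)&(hs[:,1]>120)
Q=P[k][:,:2];print(k.sum(),Q.min(0),Q.max(0));print(cv2.minAreaRect(Q.astype(np.float32)))
h=cv2.convexHull(Q.astype(np.float32))[:,0];print(cv2.approxPolyDP(h[:,None],6,True)[:,0].round(1).tolist())
```

```text
843 [ 441.12607567 -390.09024706] [ 550.65761406 -280.4994362 ]
((497.84912109375, -335.9888916015625), (93.68281555175781, 96.2046127319336), 77.29949188232422)
[[550.7000122070312, -301.79998779296875], [462.3999938964844, -280.79998779296875], [441.29998779296875, -370.0], [534.5, -389.0]]
```

The rim in the depth image gives the cup centre as (497,-335.6), yaw -13°. The stick tip is right over the (-,-) compartment, so I'll lower and release.

```bash
python3 -m creep '{"delta_pos":[[0,0,0.025],[0,0,0.025],[0,0,0.025],[0,0,0.02],[0,0,0.015],[0,0,0.008],[0,0,0]],"twist":[[0,0,0],[0,0,0],[0,0,0],[0,0,0],[0,0,0],[0,0,0],[0,0,0]]}' 0
python3 -m creep '{"delta_pos":[[0,0,0],[0,0,0],[0,0,0],[0,0,-0.03],[0,0,-0.04],[0,0,-0.04],[0,0,-0.02],[0,0,0]],"twist":[[0,0,0],[0,0,0],[0,0,0],[0,0,0],[0,0,0],[0,0,0],[0,0,0],[0,0,0]]}' 0.28
cat > caps.py <<'E'
from h import *
p,im,d=grab('wrist');hsv=cv2.cvtColor(im,cv2.COLOR_RGB2HSV)
for n,(l,h) in dict(red=((0,170,120),(6,255,255)),yel=((20,150,80),(32,255,255))).items():
    m=cv2.inRange(hsv,l,h); 
    for c in cv2.findContours(m,0,2)[0]:
        if cv2.contourArea(c)>40:
            u,v,w,hh=cv2.boundingRect(c);print(n,(u+w/2,v+hh/2),w,hh,withdepth(p,[(u+w//2,v+hh//2)],d)[0].round(1))
E
python3 caps.py
python3 - <<'E'
from h import *
go([581,-38.7,240],95.3)
E
```

```text
t: 13.63
ee_pos: [464.8, -350.7, 109.3]
orientation: [0.149, -3.135, -0.005]
ft_force: [-0.3, 0.3, -0.2]
width: 14.4
grasp_force: 30.0
t: 14.3
ee_pos: [468.3, -355.0, 248.2]
orientation: [-0.146, 3.13, -0.012]
ft_force: [0.6, -0.1, 0.2]
width: 24.9
grasp_force: 0.0
red (324.5, 202.5) 13 13 [ 466.3 -349.   156.3]
yel (366.5, 324.0) 5 44 [ 437.2 -343.3  350.2]
pos [ 467.1 -354.1  245.3] ydir 95.33 zdir [ 0.006 -0.005 -1.   ]
delta tool mm [-142.7  303.5    4.5]
twist z deg 0.033797120000599534
tool x,y dirs [-0.996 -0.093] [-0.093  0.996]
```

Red stands in the cup: its cap is at (466,-349), z 156. White is next.

```bash
python3 -m creep '{"delta_pos":[[-0.013,0.0276,0],[-0.013,0.0276,0],[-0.013,0.0276,0],[-0.013,0.0276,0],[-0.013,0.0276,0],[-0.013,0.0276,0],[-0.013,0.0276,0],[-0.013,0.0276,0],[-0.013,0.0276,0],[-0.013,0.0276,0],[-0.013,0.0276,0],[0,0,0],[0,0,0]],"twist":[[0,0,0],[0,0,0],[0,0,0],[0,0,0],[0,0,0],[0,0,0],[0,0,0],[0,0,0],[0,0,0],[0,0,0],[0,0,0],[0,0,0],[0,0,0]]}' 0.4
python3 - <<'E'
from h import *
p,im,d=grab('wrist','w7')
uv=np.array([(u,v) for v in range(100,260) for u in range(200,420)]);P=withdepth(p,uv,d)
k=(P[:,2]>160)&(P[:,2]<180)&(P[:,0]<640)&(P[:,0]>540)
m=np.zeros((400,640),np.uint8);m[uv[k,1],uv[k,0]]=1
n,l,s,c=cv2.connectedComponentsWithStats(m)
for i in range(1,n):
    if s[i,4]>20: u,v=c[i].astype(int);print(c[i],s[i,4],P[[ (l[b,a]==i) for a,b in uv]].mean(0).round(1),im[v,u])
go([581,-38.7,118],95.3)
E
```

```text
t: 15.43
ee_pos: [579.3, -36.0, 240.2]
orientation: [0.151, -3.136, -0.0]
ft_force: [0.7, -0.0, 0.9]
width: 35.2
grasp_force: 0.0
[249.16141732 201.40944882] 254 [575.7 -97.1 168.5] [132 114  45]
[313.17916667 213.1125    ] 240 [581.2 -39.2 168.7] [128 130 118]
pos [579.  -37.1 240.3] ydir 95.42 zdir [-0.002 -0.    -1.   ]
delta tool mm [ -2.1  -1.8 122.3]
twist z deg 0.11669991139032732
tool x,y dirs [-0.996 -0.094] [-0.094  0.996]
```

```bash
python3 -m creep '{"delta_pos":[[-0.002,-0.002,0.03],[0,0,0.03],[0,0,0.03],[0,0,0.02],[0,0,0.012],[0,0,0]],"twist":[[0,0,0],[0,0,0],[0,0,0],[0,0,0],[0,0,0],[0,0,0]]}' 0.4
python3 -m creep '{"delta_pos":[[0,0,0],[0,0,0],[0,0,0],[0,0,0],[0,0,0]],"twist":[[0,0,0],[0,0,0],[0,0,0],[0,0,0],[0,0,0]]}' 0
python3 -m creep '{"delta_pos":[[0,0,-0.02],[0,0,-0.03],[0,0,-0.03],[0,0,-0.03],[0.009,-0.0287,0],[0.009,-0.0287,0],[0.009,-0.0287,0],[0.009,-0.0287,0],[0.009,-0.0287,0],[0.009,-0.0287,0],[0.009,-0.0287,0],[0.009,-0.0287,0],[0.009,-0.0287,0],[0.009,-0.0287,0],[0.009,-0.0287,0],[0,0,0],[0,0,0],[0,0,0]],"twist":[[0,0,0],[0,0,0],[0,0,0],[0,0,0],[0,0,0],[0,0,0],[0,0,0],[0,0,0],[0,0,0],[0,0,0],[0,0,0],[0,0,0],[0,0,0],[0,0,0],[0,0,0],[0,0,0],[0,0,0],[0,0,0]]}' 0
python3 - <<'E'
from h import *
p,im,d=grab('wrist','w8')
print(proj(p,[[513.5,-362.6,127]]))
go([513,-362.6,120],95.3)
E
```

```text
t: 15.98
ee_pos: [579.6, -40.2, 116.6]
orientation: [0.144, -3.133, -0.001]
ft_force: [0.1, 1.1, -1.1]
width: 35.2
grasp_force: 0.0
t: 16.4
ee_pos: [583.0, -39.3, 120.9]
orientation: [-0.147, 3.135, -0.001]
ft_force: [0.1, -0.9, 5.1]
width: 14.7
grasp_force: 30.0
t: 17.9
ee_pos: [512.6, -362.2, 229.5]
orientation: [0.146, -3.138, -0.001]
ft_force: [-0.6, 0.3, -0.6]
width: 14.6
grasp_force: 30.0
[[316.38160893 201.75084928]]
pos [ 512.8 -361.7  229.5] ydir 95.37 zdir [-0.  0. -1.]
delta tool mm [-1.000e-01 -9.000e-01  1.095e+02]
twist z deg 0.06939226644782082
tool x,y dirs [-0.996 -0.094] [-0.094  0.996]
```

```bash
python3 -m creep '{"delta_pos":[[0,0,0.025],[0,0,0.025],[0,0,0.025],[0,0,0.02],[0,0,0.015],[0,0,0.008],[0,0,0]],"twist":[[0,0,0],[0,0,0],[0,0,0],[0,0,0],[0,0,0],[0,0,0],[0,0,0]]}' 0
python3 -m creep '{"delta_pos":[[0,0,0],[0,0,0],[0,0,0],[0,0,-0.03],[0,0,-0.04],[0,0,-0.04],[0,0,-0.02],[0,0,0]],"twist":[[0,0,0],[0,0,0],[0,0,0],[0,0,0],[0,0,0],[0,0,0],[0,0,0],[0,0,0]]}' 0.28
cat > tall.py <<'E'
from h import *
import sys
lo,hi=map(float,sys.argv[1:3])
p,im,d=grab('wrist')
vv,uu=np.mgrid[60:262,150:470];uv=np.c_[uu.ravel(),vv.ravel()];P=withdepth(p,uv,d)
k=(P[:,2]>lo)&(P[:,2]<hi)&(P[:,0]<640)&(d[uv[:,1],uv[:,0]]>0)
m=np.zeros((400,640),np.uint8);m[uv[k,1],uv[k,0]]=1
n,l,s,c=cv2.connectedComponentsWithStats(m);L=l[uv[:,1],uv[:,0]]
for i in range(1,n):
    if s[i,4]>20: u,v=c[i].astype(int);print(c[i].round(),s[i,4],P[L==i].mean(0).round(1),im[v,u])
E
python3 tall.py 145 175
python3 - <<'E'
from h import *
go([578,-96.8,240],95.3)
E
```

```text
t: 18.53
ee_pos: [512.2, -360.8, 109.8]
orientation: [0.149, -3.136, -0.003]
ft_force: [-1.0, -0.3, -1.2]
width: 14.6
grasp_force: 30.0
t: 19.2
ee_pos: [515.5, -364.7, 248.7]
orientation: [-0.146, 3.129, -0.011]
ft_force: [0.6, -0.0, 0.5]
width: 24.7
grasp_force: 0.0
[338. 154.] 212 [ 467.  -350.6  154.3] [200  50  44]
[322. 199.] 200 [ 511.3 -361.3  153.9] [203 207 195]
pos [ 514.3 -363.8  245.5] ydir 95.33 zdir [ 0.006 -0.004 -1.   ]
delta tool mm [-88.2 260.    4.8]
twist z deg 0.0334717641739104
tool x,y dirs [-0.996 -0.093] [-0.093  0.996]
```

White is standing too. Yellow is last.

```bash
python3 -m creep '{"delta_pos":[[-0.0088,0.026,0],[-0.0088,0.026,0],[-0.0088,0.026,0],[-0.0088,0.026,0],[-0.0088,0.026,0],[-0.0088,0.026,0],[-0.0088,0.026,0],[-0.0088,0.026,0],[-0.0088,0.026,0],[-0.0088,0.026,0],[0,0,0],[0,0,0]],"twist":[[0,0,0],[0,0,0],[0,0,0],[0,0,0],[0,0,0],[0,0,0],[0,0,0],[0,0,0],[0,0,0],[0,0,0],[0,0,0],[0,0,0]]}' 0.4
python3 tall.py 160 178
python3 - <<'E'
from h import *
go([578.5,-96.8,118],95.3)
E
```

```text
t: 20.25
ee_pos: [575.6, -94.4, 240.3]
orientation: [0.15, -3.136, -0.0]
ft_force: [-0.4, -0.3, 0.8]
width: 34.7
grasp_force: 0.0
[297. 217.] 236 [ 583.5 -111.5  167.8] [131 113  45]
pos [575.6 -95.3 240.5] ydir 95.42 zdir [-0.002 -0.    -1.   ]
delta tool mm [ -3.   -1.8 122.5]
twist z deg 0.11639170970548207
tool x,y dirs [-0.996 -0.094] [-0.094  0.996]
```

Yellow's cap has shifted to (583.5,-111.5), so it now leans toward -y; I'll adjust the grasp.

```bash
python3 -m creep '{"delta_pos":[[-0.008,-0.012,0.03],[0,0,0.03],[0,0,0.025],[0,0,0.02],[0,0,0.014],[0,0,0]],"twist":[[0,0,0],[0,0,0],[0,0,0],[0,0,0],[0,0,0],[0,0,0]]}' 0.42
python3 -m creep '{"delta_pos":[[0,0,0],[0,0,0],[0,0,0],[0,0,0],[0,0,0]],"twist":[[0,0,0],[0,0,0],[0,0,0],[0,0,0],[0,0,0]]}' 0
python3 -m creep '{"delta_pos":[[0,0,-0.02],[0,0,-0.03],[0,0,-0.03],[0,0,-0.03],[0,0,0],[0,0,0]],"twist":[[0,0,0],[0,0,0],[0,0,0],[0,0,0],[0,0,0],[0,0,0]]}' 0
python3 - <<'E'
from h import *
p,im,d=grab('wrist','w9')
o=get_obs()['ee_pos'];print(proj(p,[o-[0,0,102]]),proj(p,[o-[0,0,102]+[10,0,0]]))
vv,uu=np.mgrid[150:240,280:360];uv=np.c_[uu.ravel(),vv.ravel()];P=withdepth(p,uv,d)
k=(P[:,2]>115)&(P[:,2]<200)&(d[uv[:,1],uv[:,0]]>0)&(abs(P[:,0]-o[0])<40)&(abs(P[:,1]-o[1])<18);Q=P[k]
for a in range(115,200,10):
    s=Q[(Q[:,2]>=a)&(Q[:,2]<a+10)]
    if len(s):print(a,len(s),s.mean(0).round(1))
go([480,-308.6,229],95.3)
E
```

```text
t: 20.8
ee_pos: [582.4, -107.8, 118.8]
orientation: [0.143, -3.132, -0.002]
ft_force: [-0.9, -0.4, -0.5]
width: 36.9
grasp_force: 0.0
t: 21.22
ee_pos: [585.4, -105.3, 123.5]
orientation: [-0.144, 3.137, 0.004]
ft_force: [0.1, 8.2, 2.0]
width: 16.1
grasp_force: 29.3
t: 21.72
ee_pos: [586.7, -107.1, 235.3]
orientation: [-0.146, 3.133, -0.002]
ft_force: [-0.6, 0.5, -1.2]
width: 14.6
grasp_force: 30.0
[[317.42972482 198.94777206]] [[316.52548726 208.24289207]]
125 12 [ 588.2 -106.5  133.5]
135 30 [ 587.7 -106.4  140.5]
145 32 [ 587.1 -106.7  150.2]
155 38 [ 586.7 -106.3  160.2]
165 43 [ 586.2 -106.8  170.2]
175 49 [ 585.5 -106.6  180.2]
185 51 [ 584.9 -106.9  189.9]
195 7 [ 583.7 -105.6  196. ]
pos [ 585.5 -106.8  233.5] ydir 95.35 zdir [ 0.002 -0.    -1.   ]
delta tool mm [ 123.9 -191.     4.3]
twist z deg 0.04772366220062452
tool x,y dirs [-0.996 -0.093] [-0.093  0.996]
```

The stick is straightened, with its tip about 7 mm ahead of the TCP. I'll carry it to the (-,+) compartment.

```bash
python3 -m creep '{"delta_pos":[[0.0164,-0.0238,0],[0.0164,-0.0238,0],[0.0164,-0.0238,0],[0.0164,-0.0238,0],[0.0164,-0.0238,0],[0.0164,-0.0238,0],[0.0164,-0.0238,0],[0.0164,-0.0238,0],[0,0,0],[0,0,0],[0,0,0]],"twist":[[0,0,0],[0,0,0],[0,0,0],[0,0,0],[0,0,0],[0,0,0],[0,0,0],[0,0,0],[0,0,0],[0,0,0],[0,0,0]]}' 0
python3 - <<'E'
from h import *
p,im,d=grab('wrist','w10')
o=get_obs()['ee_pos'];print(o)
vv,uu=np.mgrid[150:240,280:360];uv=np.c_[uu.ravel(),vv.ravel()];P=withdepth(p,uv,d)
k=(P[:,2]>105)&(P[:,2]<200)&(d[uv[:,1],uv[:,0]]>0)&(abs(P[:,0]-o[0])<40)&(abs(P[:,1]-o[1])<18);Q=P[k]
for a in range(105,150,10):
    s=Q[(Q[:,2]>=a)&(Q[:,2]<a+10)]
    if len(s):print(a,len(s),s.mean(0).round(1))
E
```

```text
t: 22.68
ee_pos: [471.9, -307.9, 231.4]
orientation: [0.145, -3.137, -0.002]
ft_force: [0.4, -0.2, 0.8]
width: 14.6
grasp_force: 30.0
[ 472.294709   -307.6657326   231.64206395]
125 22 [ 472.6 -307.5  131.7]
135 31 [ 472.1 -307.1  140.2]
145 34 [ 471.7 -307.2  150.2]
```

```bash
python3 -m creep '{"delta_pos":[[0,0,0.025],[0,0,0.025],[0,0,0.025],[0,0,0.02],[0,0,0.015],[0,0,0.008],[0,0,0]],"twist":[[0,0,0],[0,0,0],[0,0,0],[0,0,0],[0,0,0],[0,0,0],[0,0,0]]}' 0
python3 -m creep '{"delta_pos":[[0,0,0],[0,0,0],[0,0,0],[0,0,-0.03],[0,0,-0.04],[0,0,-0.04],[0,0,-0.02],[0,0,0],[0,0,0]],"twist":[[0,0,0],[0,0,0],[0,0,0],[0,0,0],[0,0,0],[0,0,0],[0,0,0],[0,0,0],[0,0,0]]}' 0.28
python3 tall.py 140 175
python3 - <<'E'
from h import *
p,im,d=grab('wrist');im=im.astype(int)
go([440,-20,200],95.3)
E
```

```text
t: 23.32
ee_pos: [471.8, -306.9, 112.5]
orientation: [0.149, -3.135, -0.004]
ft_force: [-0.0, 0.9, -1.1]
width: 14.7
grasp_force: 30.0
t: 24.07
ee_pos: [473.1, -309.1, 246.6]
orientation: [-0.146, 3.135, -0.004]
ft_force: [-1.1, 0.1, -0.9]
width: 25.1
grasp_force: 0.0
[276. 193.] 231 [ 466.  -349.4  152.9] [127  55  50]
[314. 204.] 222 [ 474.2 -312.3  152.9] [208 177  39]
[264. 233.] 235 [ 510.2 -360.1  152.1] [211 217 204]
pos [ 471.7 -308.2  243.8] ydir 95.34 zdir [-0.001  0.001 -1.   ]
delta tool mm [  4.8 289.9  44. ]
twist z deg 0.03549191237183891
tool x,y dirs [-0.996 -0.093] [-0.093  0.996]
```

All three caps are at about z 153 in the cup. Now I'll push the rack home.

```bash
python3 -m creep '{"delta_pos":[[0.0016,0.0318,0],[0.0016,0.0318,0],[0.0016,0.0318,0],[0.0016,0.0318,0],[0.0016,0.0318,0],[0.0016,0.0318,0],[0.0016,0.0318,0],[0.0016,0.0318,0],[0.0016,0.0318,0],[0,0,0],[0,0,0]],"twist":[[0,0,0],[0,0,0],[0,0,0],[0,0,0],[0,0,0],[0,0,0],[0,0,0],[0,0,0],[0,0,0],[0,0,0],[0,0,0]]}' 0
python3 - <<'E'
from h import *
p,im,d=grab('wrist','w11')
vv,uu=np.mgrid[60:262,150:490];uv=np.c_[uu.ravel(),vv.ravel()];P=withdepth(p,uv,d)
k=(P[:,2]>118)&(P[:,2]<140)&(d[uv[:,1],uv[:,0]]>0);print(k.sum(),P[k].mean(0) if k.any() else '')
go([430.8,-24.9,107],95.3)
E
```

```text
t: 25.08
ee_pos: [430.3, -23.8, 243.2]
orientation: [0.151, -3.135, -0.0]
ft_force: [-0.0, -0.4, -0.9]
width: 0.3
grasp_force: 0.0
1204 [459.12725346 -22.51726176 130.49328971]
pos [430.8 -24.7 243.4] ydir 95.45 zdir [-0.002 -0.    -1.   ]
delta tool mm [ -0.3  -0.2 136.4]
twist z deg 0.15056434694727727
tool x,y dirs [-0.995 -0.095] [-0.095  0.995]
```

Depth puts the handle at x = 459, as expected, so I'll go down and push.

```bash
python3 -m creep '{"delta_pos":[[0,0,0.03],[0,0,0.03],[0,0,0.03],[0,0,0.025],[0,0,0.02],[0,0,0]],"twist":[[0,0,0],[0,0,0],[0,0,0],[0,0,0],[0,0,0],[0,0,0]]}' 0
python3 -m creep '{"delta_pos":[[-0.007,0,0],[-0.007,0,0],[-0.009,0,0],[-0.011,0,0],[-0.011,0,0],[-0.011,0,0],[-0.011,0,0],[-0.011,0,0],[-0.011,0,0],[-0.011,0,0],[-0.011,0,0],[-0.011,0,0],[-0.011,0,0],[-0.011,0,0],[-0.011,0,0],[-0.009,0,0],[-0.006,0,0],[-0.004,0,0]],"twist":[[0,0,0],[0,0,0],[0,0,0],[0,0,0],[0,0,0],[0,0,0],[0,0,0],[0,0,0],[0,0,0],[0,0,0],[0,0,0],[0,0,0],[0,0,0],[0,0,0],[0,0,0],[0,0,0],[0,0,0],[0,0,0]]}' 0
python3 -m creep '{"delta_pos":[[-0.003,0,0],[-0.003,0,0],[-0.003,0,0],[-0.002,0,0],[0,0,0]],"twist":[[0,0,0],[0,0,0],[0,0,0],[0,0,0],[0,0,0]]}' 0
```

```text
t: 25.63
ee_pos: [428.6, -26.0, 105.8]
orientation: [0.143, -3.131, -0.001]
ft_force: [-0.6, 0.6, -0.5]
width: 0.5
grasp_force: 0.0
t: 27.13
ee_pos: [605.5, -8.6, 109.3]
orientation: [-0.146, 3.138, 0.0]
ft_force: [-2.7, 0.9, 1.9]
width: 0.6
grasp_force: 1.2
t: 27.55
ee_pos: [613.1, -7.9, 109.2]
orientation: [0.146, -3.132, -0.0]
ft_force: [-10.4, 0.9, 6.9]
width: 0.3
grasp_force: 5.2
```

```bash
python3 -m creep '{"delta_pos":[[-0.003,0,0],[-0.002,0,0],[0,0,0]],"twist":[[0,0,0],[0,0,0],[0,0,0]]}' 0
python3 -m creep '{"delta_pos":[[0.01,0,0],[0.015,0,0],[0,0,-0.03],[0,0,-0.04],[0,0,-0.04],[0,0,-0.04],[0.03,0,-0.01],[0.03,0,0],[0,0,0],[0,0,0]],"twist":[[0,0,0],[0,0,0],[0,0,0],[0,0,0],[0,0,0],[0,0,0],[0,0,0],[0,0,0],[0,0,0],[0,0,0]]}' 0
python3 bowl.py
python3 - <<'E'
from h import *
p,im,d=grab('top','t2')
print(proj(p,[[508,292,42]]),proj(p,[[496,-335,85]]))
p2,im2,d2=grab('wrist','w12')
a=cv2.imread('pics/t2.png')[60:320,100:560];b=cv2.imread('pics/w12.png')[:240]
cv2.imwrite('pics/f.png',np.vstack([cv2.resize(a,(640,350)),b]))
for c,P in((p2,d2),):
    vv,uu=np.mgrid[20:230,150:490];uv=np.c_[uu.ravel(),vv.ravel()];Q=withdepth(c,uv,P);k=(Q[:,2]>120)&(Q[:,2]<140)&(P[uv[:,1],uv[:,0]]>0)&(Q[:,0]>590)&(Q[:,0]<660);print(k.sum(),Q[k].mean(0))
E
```

```text
t: 27.8
ee_pos: [613.2, -7.9, 109.2]
orientation: [0.146, -3.122, -0.0]
ft_force: [-27.1, -1.3, 21.4]
width: 0.4
grasp_force: 13.8
t: 28.63
ee_pos: [535.6, -15.5, 270.3]
orientation: [-0.146, 3.136, -0.001]
ft_force: [1.1, -0.6, -0.5]
width: 0.6
grasp_force: 0.0
top 558.5 [505.1 280.2] 45.7
scene 412.5 [514.5 289.6] 55.7
[[231.58078554 217.17332423]] [[453.32761547 223.96633239]]
0 [nan nan nan]<stdin>:8: RuntimeWarning: Mean of empty slice.
  ret = um.true_divide(
```

View pics/f.png

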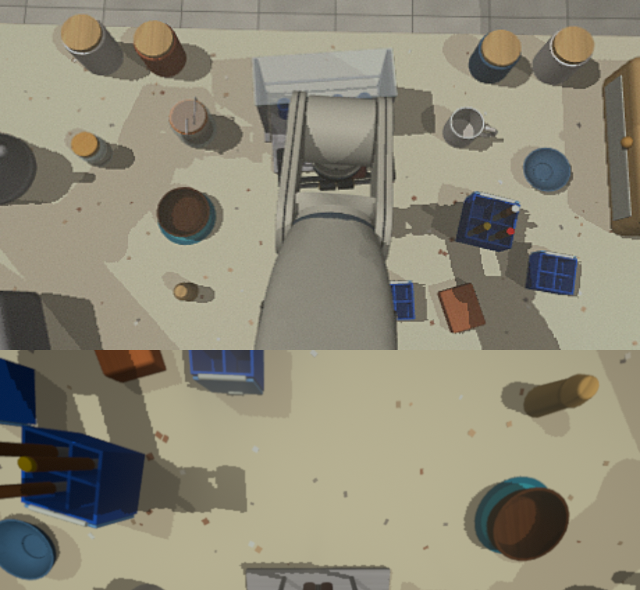

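The muddlers are in the cup and the rack is home (the handle didn't move at 27 N). One last numeric check of the bowl, using depth for the rim.

Run:
```python
from h import *
for n in('wrist','top'):
    p,im,d=grab(n)
    u0,v0=proj(p,[[505,293,42]])[0].astype(int);r=70 if n=='wrist' else 35
    vv,uu=np.mgrid[v0-r:min(v0+r,399),u0-r:u0+r];uv=np.c_[uu.ravel(),vv.ravel()];uv=uv[uv[:,0]<640];P=withdepth(p,uv,d)
    k=(P[:,2]>36)&(P[:,2]<48)&(np.hypot(P[:,0]-505,P[:,1]-293)<85);Q=P[k][:,:2].astype(np.float32)
    c,r=cv2.minEnclosingCircle(Q);print(n,k.sum(),c,r,'dist',np.hypot(c[0]-503.4,c[1]-294.4))
```

```text
wrist 1217 (508.0244445800781, 292.4847106933594) 55.82745361328125 dist 5.005379186669677
top 241 (508.65008544921875, 292.36505126953125) 55.25690841674805 dist 5.630667239300771
```

```bash
python3 -c "
from h import *
print(close_job())"
```

```text
the job is handed in; nothing more can be done
None
```

I handed the job in at about 29 s: the bowl is on the disc (about 5 mm off centre), the three muddlers present (red, white, yellow) stand in the largest blue snack cup, and the rack is pushed home; no verdict was returned.

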